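Set out the mixing cups by size

TASK

Set the four mixing cups out on the row of round black pads, one upright and centred on each pad, in order of size: the smallest on the pad next to the green dot, the largest at the far end of the row. The yellow cup starts nested in the blue one and has to be lifted out; tip no cup over and leave the plaster dental model where it is.

Things in the scene. Friction and masses are not known exactly. Their poses are not given: they have to be found in the camera images.
- cup_white: White round open mixing cup, smallest of four: 38 mm wide at the rim, 32 mm at the foot, 40 mm tall, wall 3.5 mm, inner floor 20 mm above its underside, 0.09 kg. Origin: centre of underside, z up. At the start it stands upright on the bench, empty.
- cup_yellow: Yellow round open mixing cup, second smallest of four: 48 mm wide at the rim, 42 mm at the foot, 46 mm tall, wall 3.5 mm, inner floor 23 mm above its underside, 0.13 kg. Origin: centre of underside, z up. Starts nested in the blue cup, on its inner floor, 2 to 3 mm loose all round; its upper 20 mm stand out above the blue rim: grip these across the diameter and lift straight up.
- cup_blue: Blue round open mixing cup, second largest of four: 58 mm wide at the rim, 52 mm at the foot, 52 mm tall, wall 3.5 mm, inner floor 26 mm above its underside, 0.20 kg. Origin: centre of underside, z up. At the start it stands on the bench with the yellow cup nested in it; it can be gripped across its rim once the yellow cup is out.
- cup_red: Red round open mixing cup, largest of four: 68 mm wide at the rim, 62 mm at the foot, 58 mm tall, wall 3.5 mm, inner floor 29 mm above its underside, 0.28 kg. Origin: centre of underside, z up. At the start it stands upright on the bench, empty.
- pad_a: Black rubber pad, 72 mm round, 3 mm thick, white centre spot, fixed on a flat aluminium strip (90 x 440 x 10 mm). Four equal pads a, b, c, d form a straight row in that order, 85 mm apart; this is number 1. Origin: centre of its underside, 10 mm above the bench (its top is 13 mm above the bench). y points along the row from a to d, x across it.
- pad_b: Black rubber pad, 72 mm round, 3 mm thick, white centre spot, fixed on a flat aluminium strip (90 x 440 x 10 mm). Four equal pads a, b, c, d form a straight row in that order, 85 mm apart; this is number 2. Origin: centre of its underside, 10 mm above the bench (its top is 13 mm above the bench). y points along the row from a to d, x across it.
- pad_c: Black rubber pad, 72 mm round, 3 mm thick, white centre spot, fixed on a flat aluminium strip (90 x 440 x 10 mm). Four equal pads a, b, c, d form a straight row in that order, 85 mm apart; this is number 3. Origin: centre of its underside, 10 mm above the bench (its top is 13 mm above the bench). y points along the row from a to d, x across it.
- pad_d: Black rubber pad, 72 mm round, 3 mm thick, white centre spot, fixed on a flat aluminium strip (90 x 440 x 10 mm). Four equal pads a, b, c, d form a straight row in that order, 85 mm apart; this is number 4. Origin: centre of its underside, 10 mm above the bench (its top is 13 mm above the bench). y points along the row from a to d, x across it.
- dot_green: Flat green disc, 30 mm diameter, 3 mm thick, fixed on the strip at one end of the row, 67.5 mm beyond the last pad there (beyond pad a or beyond pad d, it varies); a grey disc of the same size marks the other end. Origin: centre of its underside, 10 mm above the bench.
- model: Bystander: plaster dental model, a loose cream block 50 x 56 x 18 mm with a horseshoe of white teeth on top (26 mm high in all), standing on the bench in the same row as the cups. Origin: centre of its underside. Not to be moved.

How it is judged:
At the end, for the whole second after the job is handed in: Each cup stands upright (within 0.1 rad) and at rest on its own pad, foot resting on the pad's top and centred within 14 mm: from the green dot outwards white, yellow, blue, red (((horizontal distance between dot_green and pad_a below 0.12 m and horizontal distance between cup_white and pad_a below 0.014 m and z of cup_white in the frame of pad_a between 0 and 0.007 m and horizontal distance between cup_yellow and pad_b below 0.014 m and z of cup_yellow in the frame of pad_b between 0 and 0.007 m and horizontal distance between cup_blue and pad_c below 0.014 m and z of cup_blue in the frame of pad_c between 0 and 0.007 m and horizontal distance between cup_red and pad_d below 0.014 m and z of cup_red in the frame of pad_d between 0 and 0.007 m) or (horizontal distance between dot_green and pad_d below 0.12 m and horizontal distance between cup_white and pad_d below 0.014 m and z of cup_white in the frame of pad_d between 0 and 0.007 m and horizontal distance between cup_yellow and pad_c below 0.014 m and z of cup_yellow in the frame of pad_c between 0 and 0.007 m and horizontal distance between cup_blue and pad_b below 0.014 m and z of cup_blue in the frame of pad_b between 0 and 0.007 m and horizontal distance between cup_red and pad_a below 0.014 m and z of cup_red in the frame of pad_a between 0 and 0.007 m)) and angle between each of cup_white, cup_yellow, cup_blue, cup_red's own z axis and vertical below 0.1 rad and linear speed of each of cup_white, cup_yellow, cup_blue, cup_red below 0.02 m/s); the robot touches nothing.
It fails at once if the plaster model is moved by more than 15 mm (distance of model from where it was at the start of the episode above 0.015 m).
It fails at once if a cup is tipped over (leans more than 0.7 rad) (angle between any of cup_white, cup_yellow, cup_blue, cup_red's own z axis and vertical above 0.7 rad).
It also fails if it takes over 136 s, if anything falls off the work surface, if the arm or the gripper's body presses on something with over 40 N, if the wrist force passes 120 N, or if a joint passes its speed limit or range.

ROBOT

A 6-joint arm with a two-finger parallel gripper is mounted at the origin on the work surface. World frame = base frame: x ahead of the robot, y to its left, z up, the work surface at z = 0. Lengths are in m, angles in rad, forces in N, time in s.
With the tool pointing down it reaches from about 0.3 to 0.875 m from the base axis. Payload 6.4 kg.
Tool frame: the origin (TCP) lies at the very end of the fingers, on their centre line; the grasp point (between the pads) lies 19 mm behind it; z points along the fingers, y is the line along which they close (so a half turn about z gives the same grasp; the last joint's range is limited). The gripper opens to 88 mm and grips with 3 to 60 N. Pads are 18 mm wide; open, the fingers measure 123 mm over their backs; the gripper's body (75 mm by 187 mm) begins 45 mm behind the grasp point.
Start: joints at [0.992, 0.181, 1.607, -0, 1.354, -0.206], TCP at [0.209, 0.536, 0.239] pointing down, gripper open.
Joint ranges: [-2.99, 2.99], [-0.89, 2.07], [0.3, 2.58], [-1.14, 4.28], [0, 2.63], [-3.12, 3.12]. Speed limits (rad/s): [2.57, 2.57, 3.01, 3.14, 3.14, 3.14].

INTERFACE

Orientations are given as a unit quaternion [x, y, z, w].
In Python, from bench import telemetry, camera, workorder gives the robot as it stands.
- The arm moves only by the tool move_arm, never from a script. Its argument "increments" is a list of rows, each an object with "offset": the shift along the tool's x, y, z in m, a list of three; "turn": the turn about the tool's z in degrees. In form: [{"offset": [tx, ty, tz], "turn": turn}, ...]. A call has 1 to 10 rows; each row shifts and turns the commanded pose from where the row before left it, along the tool's axes as they then stand; what a row does not reach is not made up. A row lasts 1/12 s, in which the tool goes at most 41.7 mm and 7.16 degrees, less where a joint would pass 70% of its speed; a pose out of reach is approached as far as the arm can. A call is refused whole if a number of a shift passes 0.0417 or a number of a turn 7.16, either way. A call with a gripper value outside its range is refused whole. "hand" is the closure, from -1 (fully open) to 1 (shut), so that 0 is half open, set as the call begins (left out, the last holds). The fingers move at their own pace and stop on an object; "force" is the grip in N (left out, the last holds). Time passes only in rows, so rows that do not move let the fingers close. It gives the time, the measured TCP pose, the force, the opening and the grip force at its end, in the units of the state.
- telemetry.sense(): the state, without advancing time (a new reading comes with each control period).
- camera(name): name is "scene" or "top" or "wrist"; returns a dict with "color" (480x640x3 uint8, red, green, blue), "depth" (480x640 float32, m along the optical axis (not along the pixel's ray), 0 where there is no reading), "fovy" (degrees; the focal length in pixels is half the picture's height over the tangent of half this angle, whatever the lens; pixels are square), "cx", "cy" (the principal point, pixels), "dist" ([k1, k2, p1, p2, k3] as OpenCV has them; the pictures are not rectified), "R" (3x3) and "t" (3): a world point X has camera coordinates R X + t. Camera axes: x right, y down, z forward; pixel columns grow to the right and rows downward; lengths in m; the calibration is good to about 2 mm. A picture is of the moment at which its call begins.
- workorder.close_job(): hands the job in; it is judged then, once.
The state is a dict: "t": time; "q": joint angles; "joint_vel": joint speeds; "tau": joint torques, N m; "position": TCP position; "orientation": TCP orientation; "contact_force": force on the tool from outside, world axes, zero at the start; "ft_torque": the same for the moment, N m; "opening": finger opening in m; "grasp_force": force on a finger pad.
Only numpy, scipy, OpenCV 4.12 (cv2) and the standard library are available. Lean on these libraries where they do the work, as an engineer would, in place of code of your own. Each camera call takes 0.05 s, during which the arm holds its last target. There are 200 camera calls.

## Working session

There is one attempt and no reset: what is moved stays moved. The work goes in short steps, Python scripts to look and compute and a tool call to move; the robot and the scene stay as the last step left them, time stands still between calls to the robot, and variables do not carry over. Pictures are saved under pics/ and viewed, at most 14 in all, crops included, and the job is handed in when it is done.

Besides the shell and the picture viewer there is one more tool, called after "Emit:" as name(argument=value, ...) on one line, values as JSON. move_arm: Moves the arm, as the interface text tells. Its arguments: {"type":"object","properties":{"increments":{"type":"array"},"hand":{"type":"number"},"force":{"type":"number"}},"required":["increments"]}

```bash
mkdir -p pics; cat > h.py <<'E'
import numpy as np, cv2
from bench import telemetry, camera, workorder
def K(c):
    f=240/np.tan(np.radians(c["fovy"])/2); return np.array([[f,0,c["cx"]],[0,f,c["cy"]],[0,0,1]])
def pix2w(c,u,v,z):
    n=cv2.undistortPoints(np.array([[[u,v]]],float),K(c),np.array(c["dist"],float))[0,0]
    R=np.array(c["R"]);t=np.array(c["t"]);d=R.T@[n[0],n[1],1];o=-R.T@t
    return o+d*(z-o[2])/d[2]
E
python3 - <<'E'
from h import *
for n in("top","scene"):
    c=camera(n);cv2.imwrite(f"pics/{n}0.png",c["color"][:,:,::-1]);np.savez(f"{n}0.npz",**c)
    print(n,c["fovy"],-np.array(c["R"]).T@c["t"])
print(telemetry.sense())
E
```

```text
top 54.324023444389184 [0.50076051 0.00499434 0.72664128]
scene 43.02054767427024 [ 1.0469552  -0.05267071  0.75445031]
{'t': 0.1, 'q': array([ 9.91712731e-01,  1.81453345e-01,  1.60787656e+00,  1.71469059e-06,
        1.35380539e+00, -2.06295327e-01]), 'joint_vel': array([-0.00051388, -0.00156549, -0.00219013, -0.00134079,  0.00209172,
       -0.00057756]), 'tau': array([ 7.61960455e-04, -4.34819984e+01, -3.42697191e+01,  7.05741229e-02,
        3.39263154e-02, -3.88489718e-05]), 'position': array([0.2091409 , 0.53511228, 0.23792297]), 'orientation': array([ 1.85316826e-01,  9.82678523e-01, -7.12286235e-04, -2.95936655e-04]), 'contact_force': array([ 1.05608263, -0.15735567, -1.04820971]), 'ft_torque': array([ 0.01846133, -0.04736128,  0.00046208]), 'grasp_force': 0.0, 'opening': 0.08825487021683336}
```

View pics/top0.png

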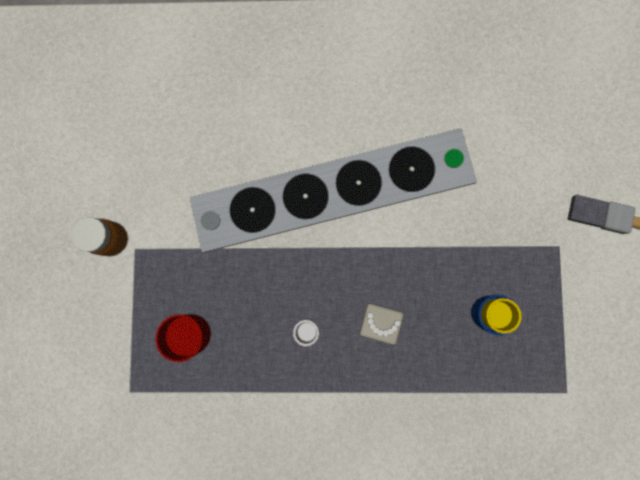

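View pics/scene0.png

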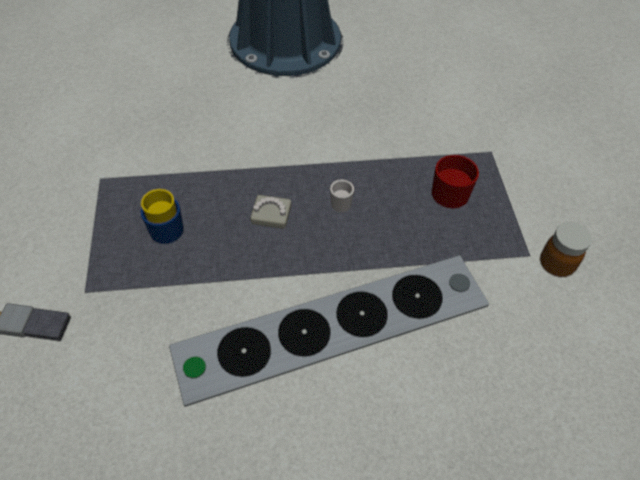

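The top view shows the green dot at (454,158), with pad spots at (412,169), (358,183), (305,196) and (252,210). The red cup is at about (182,337), white at (306,332), yellow in blue at (500,315), and the model at (382,324). There is also a bottle at (95,236) and a brush at (605,213). In the scene view, image right is +y.

```bash
cat >> h.py <<'E'
def cloud(c):
    v,u=np.mgrid[0:480,0:640]
    n=cv2.undistortPoints(np.stack([u,v],-1).reshape(-1,1,2).astype(float),K(c),np.array(c["dist"],float))[:,0]
    d=c["depth"].reshape(-1,1)
    return ((np.c_[n,np.ones(len(n))]*d-c["t"])@np.array(c["R"])).reshape(480,640,3)
def circ(p):
    A=np.c_[2*p,np.ones(len(p))];s=np.linalg.lstsq(A,(p**2).sum(1),rcond=None)[0]
    return s[:2],np.sqrt(s[2]+s[:2]@s[:2])
E
python3 - <<'E'
from h import *
c=dict(np.load("top0.npz"));P=cloud(c)
print("pads",[pix2w(c,*p,.013)[:2].round(4) for p in((454,158),(412,169),(358.5,183),(305.5,196),(252,210),(210.5,220))])
for n,(u,v),h,r in(("red",(182,337),.058,.034),("white",(306,332),.04,.019),("nest",(500,315),.072,.024)):
    Q=P[v-45:v+45,u-45:u+45].reshape(-1,3)
    q=Q[(Q[:,2]>h-.006)&(Q[:,2]<h+.008)][:,:2]
    print(n,len(q),(q.max(0)+q.min(0)).round(4)/2,np.ptp(q,axis=0),circ(q))
Q=P[290:350,350:415].reshape(-1,3);q=Q[Q[:,2]>.012];print("model",q.min(0),q.max(0))
Q=P[200:265,65:130].reshape(-1,3);q=Q[Q[:,2]>.02];print("bottle",q.min(0),q.max(0))
Q=P[190:240,565:640].reshape(-1,3);q=Q[Q[:,2]>.01];print("brush",q.min(0),q.max(0))
c=dict(np.load("scene0.npz"))
print("pads",[pix2w(c,*p,.013)[:2].round(4) for p in((194.5,367),(244,351),(304,332),(362,314),(417.5,296),(459,282.5))])
P=cloud(c)
for n,(u,v),h in(("red",(455,172),.058),("white",(342,188),.04),("nest",(159,201),.072)):
    Q=P[v-40:v+45,u-40:u+40].reshape(-1,3)
    q=Q[(Q[:,2]>h-.006)&(Q[:,2]<h+.008)][:,:2]
    print(n,len(q),(q.max(0)+q.min(0)).round(4)/2,np.ptp(q,axis=0),circ(q))
E
```

```text
pads [array([ 0.6956, -0.1718]), array([ 0.6791, -0.1068]), array([ 0.6579, -0.024 ]), array([0.6383, 0.0582]), array([0.6171, 0.1413]), array([0.602 , 0.2057])]
red 458 [0.42765 0.2348 ] [0.06597457 0.06644177] (array([0.42771547, 0.23464562]), np.float64(0.03177000049734494))
white 194 [0.4326  0.05545] [0.03597195 0.03503683] (array([0.43277332, 0.05551934]), np.float64(0.016772735794229925))
nest 337 [ 0.45905 -0.21775] [0.0463231  0.04741913] (array([ 0.4589616 , -0.21737074]), np.float64(0.021864793260587777))
model [ 0.41274759 -0.08843745  0.01208819] [0.50076051 0.00499434 0.72664128]
bottle [0.50076051 0.00499434 0.02027878] [0.6030093  0.39067418 0.72664128]
brush [ 0.50076051 -0.44518414  0.01002955] [0.63582735 0.00499434 0.72664128]
pads [array([ 0.6976, -0.169 ]), array([ 0.6811, -0.1039]), array([ 0.661 , -0.0219]), array([0.6411, 0.0609]), array([0.6201, 0.1436]), array([0.6037, 0.2078])]
red 436 [0.42895 0.2371 ] [0.0697018  0.06747316] (array([0.42939177, 0.23734377]), np.float64(0.03213459844944915))
white 205 [0.4334  0.05785] [0.04064073 0.03654051] (array([0.43478168, 0.0578754 ]), np.float64(0.01695077015337333))
nest 320 [ 0.4607 -0.2157] [0.04897472 0.04714869] (array([ 0.46085947, -0.21548525]), np.float64(0.021947139870202304))
```

Emit:
move_arm(increments=[{"offset": [0,0,0],"turn": 6.8},{"offset": [0,0,0],"turn": 6.8},{"offset": [0,0,0],"turn": 6.8},{"offset": [0,0,0],"turn": 6.8},{"offset": [0,0,0],"turn": 6.8},{"offset": [0,0,0],"turn": 6.8},{"offset": [0,0,0],"turn": 6.8},{"offset": [0,0,0],"turn": 6.8},{"offset": [0,0,0],"turn": 0},{"offset": [0,0,0],"turn": 0}], hand=-1, force=15)

```text
t: 0.93
position: [0.2093, 0.5353, 0.2383]
orientation: [0.613, 0.79, -0.0, 0.0]
contact_force: [0.7, 0.8, -0.8]
opening: 0.0883
grasp_force: 0.0
```

```bash
cat > go.py <<'E'
import sys
from h import *
from scipy.spatial.transform import Rotation as Ro
s=telemetry.sense();R=Ro.from_quat(s["orientation"]).as_matrix()
t=np.array([float(a) for a in sys.argv[1:4]])
d=R.T@(t-s["position"]);print("t",s["t"],"pos",s["position"].round(4),"yaw",np.degrees(np.arctan2(R[1,1],R[0,1])).round(2),"delta",d.round(4),"min rows",np.linalg.norm(d)/.0417)
E
python3 go.py .4335 .0567 .15
```

```text
t 0.9333 pos [0.2093 0.5353 0.2383] yaw 14.45 delta [-0.5194  0.0978  0.0886] min rows 12.850197867856696
```

Emit:
move_arm(increments=[{"offset": [-0.032,0.006,0.004],"turn": 0},{"offset": [-0.032,0.006,0.004],"turn": 0},{"offset": [-0.032,0.006,0.004],"turn": 0},{"offset": [-0.032,0.006,0.004],"turn": 0},{"offset": [-0.032,0.006,0.004],"turn": 0},{"offset": [-0.032,0.006,0.004],"turn": 0},{"offset": [-0.032,0.006,0.004],"turn": 0},{"offset": [-0.032,0.006,0.004],"turn": 0},{"offset": [-0.032,0.006,0.004],"turn": 0},{"offset": [-0.032,0.006,0.004],"turn": 0}])

```text
t: 1.77
position: [0.3466, 0.2387, 0.1986]
orientation: [0.612, 0.791, 0.0, 0.0]
contact_force: [-0.2, 0.8, -0.0]
opening: 0.0881
grasp_force: 0.0
```

Emit:
move_arm(increments=[{"offset": [-0.033,0.0063,0.008],"turn": 0},{"offset": [-0.033,0.0063,0.008],"turn": 0},{"offset": [-0.033,0.0063,0.008],"turn": 0},{"offset": [-0.033,0.0063,0.008],"turn": 0},{"offset": [-0.033,0.0063,0.008],"turn": 0},{"offset": [-0.033,0.0063,0.008],"turn": 0},{"offset": [0,0,0],"turn": 0},{"offset": [0,0,0],"turn": 0}])

```text
t: 2.43
position: [0.4317, 0.0562, 0.1503]
orientation: [0.614, 0.789, -0.0, -0.001]
contact_force: [-0.1, 0.7, -0.5]
opening: 0.0878
grasp_force: 0.0
```

```bash
python3 go.py .4335 .0567 .013
python3 - <<'E'
from h import *
c=camera("wrist");cv2.imwrite("pics/w1.png",c["color"][:,:,::-1]);np.savez("w1.npz",**c)
P=cloud(c).reshape(-1,3);q=P[(P[:,2]>.034)&(P[:,2]<.046)&(np.linalg.norm(P[:,:2]-[.4335,.0567],axis=1)<.035)][:,:2]
print(len(q),(q.max(0)+q.min(0))/2,np.ptp(q,axis=0))
E
```

```text
t 2.4333 pos [0.4317 0.0562 0.1503] yaw 14.19 delta [-0.      0.002   0.1373] min rows 3.2919911845003504
855 [0.43322305 0.05823488] [0.03727524 0.03697296]
```

View pics/w1.png

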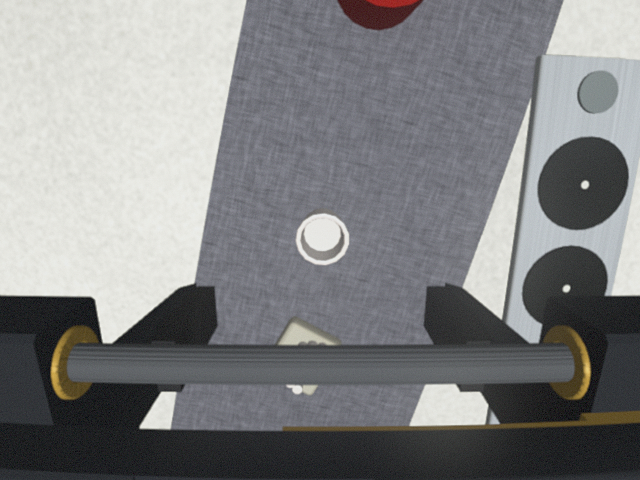

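The wrist view shows the white cup at (323,238), on the finger centre line, so the estimates agree to within 2 mm. I'll descend and grip.

Emit:
move_arm(increments=[{"offset": [0.001,0.002,0.025],"turn": 0},{"offset": [0,0,0.025],"turn": 0},{"offset": [0,0,0.025],"turn": 0},{"offset": [0,0,0.025],"turn": 0},{"offset": [0,0,0.02],"turn": 0},{"offset": [0,0,0.012],"turn": 0},{"offset": [0,0,0.005],"turn": 0},{"offset": [0,0,0],"turn": 0},{"offset": [0,0,0],"turn": 0}])

```text
t: 3.23
position: [0.4335, 0.0597, 0.0143]
orientation: [0.613, 0.79, 0.0, 0.0]
contact_force: [-0.1, 0.2, 0.1]
opening: 0.0881
grasp_force: 0.0
```

Emit:
move_arm(increments=[{"offset": [0,0,0],"turn": 0},{"offset": [0,0,0],"turn": 0},{"offset": [0,0,0],"turn": 0},{"offset": [0,0,0],"turn": 0},{"offset": [0,0,0],"turn": 0},{"offset": [0,0,0],"turn": 0},{"offset": [0,0,0],"turn": 0},{"offset": [0,0,0],"turn": 0},{"offset": [0,0,0],"turn": 0},{"offset": [0,0,0],"turn": 0}], hand=1, force=12)

```text
t: 4.07
position: [0.4333, 0.0589, 0.0137]
orientation: [0.614, 0.789, -0.0, -0.0]
contact_force: [-0.0, -1.1, 2.2]
opening: 0.0364
grasp_force: 11.9
```

Emit:
move_arm(increments=[{"offset": [0,0,-0.005],"turn": 0},{"offset": [0,0,-0.015],"turn": 0},{"offset": [0,0,-0.02],"turn": 0},{"offset": [0,0,-0.02],"turn": 0},{"offset": [0,0,-0.02],"turn": 0},{"offset": [0,0,-0.01],"turn": 0},{"offset": [0,0,0],"turn": 0},{"offset": [0,0,0],"turn": 0}])

```text
t: 4.73
position: [0.4335, 0.0589, 0.1038]
orientation: [0.614, 0.789, 0.0, 0.0]
contact_force: [-0.1, -0.5, -0.2]
opening: 0.0368
grasp_force: 12.0
```

```bash
python3 go.py .680 -.1055 .10
```

```text
t 4.7333 pos [0.4335 0.0589 0.1038] yaw 14.24 delta [-0.22    0.1985  0.004 ] min rows 7.106854158047551
```

Emit:
move_arm(increments=[{"offset": [-0.022,0.0198,0],"turn": 0},{"offset": [-0.022,0.0198,0],"turn": 0},{"offset": [-0.022,0.0198,0],"turn": 0},{"offset": [-0.022,0.0198,0],"turn": 0},{"offset": [-0.022,0.0198,0],"turn": 0},{"offset": [-0.022,0.0198,0],"turn": 0},{"offset": [-0.022,0.0198,0],"turn": 0},{"offset": [-0.022,0.0198,0],"turn": 0},{"offset": [-0.022,0.0198,0],"turn": 0},{"offset": [-0.022,0.0198,0],"turn": 0}])

```text
t: 5.57
position: [0.6791, -0.1061, 0.1007]
orientation: [0.614, 0.789, -0.001, -0.002]
contact_force: [0.1, 0.2, -0.4]
opening: 0.0363
grasp_force: 12.0
```

Emit:
move_arm(increments=[{"offset": [0,0,0],"turn": 0},{"offset": [0,0,0],"turn": 0},{"offset": [0,0,0],"turn": 0},{"offset": [0,0,0],"turn": 0}])

```text
t: 5.9
position: [0.6779, -0.1045, 0.1023]
orientation: [0.614, 0.789, -0.0, -0.001]
contact_force: [-0.6, -0.1, -1.0]
opening: 0.0366
grasp_force: 12.0
```

```bash
python3 go.py .680 -.1055 .0275
python3 - <<'E'
from h import *
c=camera("wrist");cv2.imwrite("pics/w2.png",c["color"][:,:,::-1]);np.savez("w2.npz",**c)
E
```

```text
t 5.9 pos [ 0.6779 -0.1045  0.1023] yaw 14.27 delta [-0.0016  0.002   0.0748] min rows 1.7946088893806018
```

View pics/w2.png

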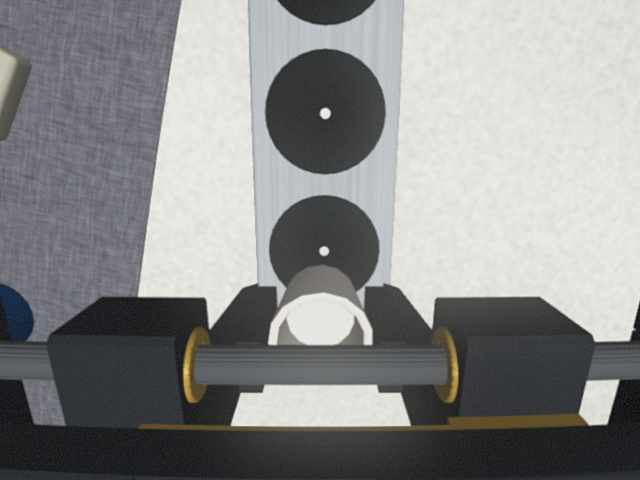

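The wrist view shows two pad spots at (324,251) and (325,113), with the cup held at (320,322). I'll compute the pad positions from this view.

```bash
python3 - <<'E'
from h import *
c=dict(np.load("w2.npz"))
print(pix2w(c,324,251,.013),pix2w(c,325,113,.013))
E
```

```text
[ 0.68071853 -0.1044322   0.013     ] [ 0.66018835 -0.02182789  0.013     ]
```

Emit:
move_arm(increments=[{"offset": [-0.001,0.0025,0.02],"turn": 0},{"offset": [0,0,0.02],"turn": 0},{"offset": [0,0,0.02],"turn": 0},{"offset": [0,0,0.009],"turn": 0},{"offset": [0,0,0.003],"turn": 0},{"offset": [0,0,0.002],"turn": 0},{"offset": [0,0,0],"turn": 0},{"offset": [0,0,0],"turn": 0},{"offset": [0,0,0],"turn": 0}])

```text
t: 6.7
position: [0.6829, -0.1062, 0.0312]
orientation: [0.614, 0.789, 0.0, 0.001]
contact_force: [0.1, 0.5, -0.0]
opening: 0.0368
grasp_force: 12.0
```

Emit:
move_arm(increments=[{"offset": [0,-0.001,0.002],"turn": 0},{"offset": [0,0,0.0015],"turn": 0},{"offset": [0,0,0],"turn": 0},{"offset": [0,0,0],"turn": 0},{"offset": [0,0,0],"turn": 0}])

```text
t: 7.12
position: [0.6814, -0.1064, 0.0268]
orientation: [0.614, 0.789, 0.0, 0.0]
contact_force: [-0.6, -0.1, 2.6]
opening: 0.0365
grasp_force: 11.9
```

Touched down with 2.6 N. I'll release and rise.

Emit:
move_arm(increments=[{"offset": [0,0,0],"turn": 0},{"offset": [0,0,0],"turn": 0},{"offset": [0,0,0],"turn": 0},{"offset": [0,0,0],"turn": 0},{"offset": [0,0,0],"turn": 0},{"offset": [0,0,0],"turn": 0}], hand=-1)

```text
t: 7.62
position: [0.681, -0.1061, 0.026]
orientation: [0.614, 0.789, -0.0, -0.0]
contact_force: [-0.5, -0.7, 0.5]
opening: 0.0745
grasp_force: 0.0
```

Emit:
move_arm(increments=[{"offset": [0,0,-0.01],"turn": 0},{"offset": [0,0,-0.02],"turn": 0},{"offset": [0,0,-0.03],"turn": 0},{"offset": [0,0,-0.03],"turn": 0},{"offset": [0,0,-0.03],"turn": 0},{"offset": [0,0,-0.02],"turn": 0},{"offset": [0,0,0],"turn": 0}])

```text
t: 8.2
position: [0.6843, -0.1071, 0.1736]
orientation: [0.614, 0.789, 0.002, 0.005]
contact_force: [0.8, 0.5, 1.0]
opening: 0.088
grasp_force: 0.0
```

```bash
python3 go.py .4598 -.2165 .17
```

```text
t 8.2 pos [ 0.6843 -0.1071  0.1736] yaw 14.25 delta [-0.0507 -0.2445  0.0018] min rows 5.988561014933498
```

Emit:
move_arm(increments=[{"offset": [-0.0063,-0.0305,0],"turn": 0},{"offset": [-0.0063,-0.0305,0],"turn": 0},{"offset": [-0.0063,-0.0305,0],"turn": 0},{"offset": [-0.0063,-0.0305,0],"turn": 0},{"offset": [-0.0063,-0.0305,0],"turn": 0},{"offset": [-0.0063,-0.0305,0],"turn": 0},{"offset": [-0.0063,-0.0305,0],"turn": 0},{"offset": [-0.0063,-0.0305,0],"turn": 0},{"offset": [0,0,0],"turn": 0},{"offset": [0,0,0],"turn": 0}])

```text
t: 9.03
position: [0.4559, -0.2155, 0.166]
orientation: [0.615, 0.788, 0.0, -0.0]
contact_force: [0.6, -0.4, 0.6]
opening: 0.088
grasp_force: 0.0
```

Emit:
move_arm(increments=[{"offset": [0,0,0],"turn": 0},{"offset": [0,0,0],"turn": 0}])

```text
t: 9.2
position: [0.4577, -0.2148, 0.1662]
orientation: [0.614, 0.789, 0.0, 0.0]
contact_force: [-0.6, -0.3, -0.1]
opening: 0.0881
grasp_force: 0.0
```

```bash
cat > rim.py <<'E'
import sys
from h import *
n,x,y,h,r=sys.argv[1],*map(float,sys.argv[2:])
c=camera("wrist");cv2.imwrite(f"pics/{n}.png",c["color"][:,:,::-1])
P=cloud(c).reshape(-1,3);q=P[(abs(P[:,2]-h)<.006)&(np.linalg.norm(P[:,:2]-[x,y],axis=1)<r+.015)][:,:2]
print(len(q),"mid",((q.max(0)+q.min(0))/2).round(4),"size",np.ptp(q,axis=0).round(4),circ(q))
E
python3 rim.py w3 .4598 -.2165 .072 .024; python3 go.py .4598 -.2165 .055
python3 - <<'E'
from h import *
c=camera("top");P=cloud(c).reshape(-1,3)
q=P[(abs(P[:,2]-.053)<.005)&(np.linalg.norm(P[:,:2]-[.6805,-.105],axis=1)<.04)][:,:2];print("white",len(q),(q.max(0)+q.min(0))/2,np.ptp(q,axis=0))
E
```

```text
1267 mid [ 0.4592 -0.2159] size [0.047  0.0471] (array([ 0.45911915, -0.21560969]), np.float64(0.021739045960455866))
t 9.25 pos [ 0.4578 -0.2146  0.1662] yaw 14.3 delta [-0.0023  0.0015  0.1112] min rows 2.666634162750827
white 211 [ 0.6812118 -0.1089717] [0.03663057 0.03660301]
```

View pics/w3.png

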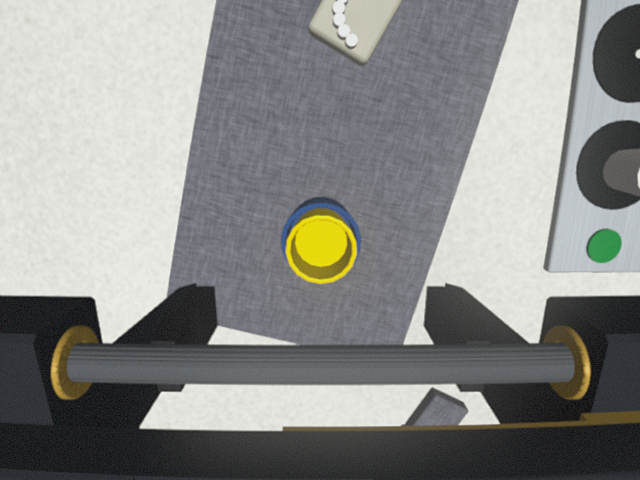

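The wrist view shows yellow centred at (321,243) inside blue. White stands on its pad within about 3 mm. I'll go down to the yellow rim.

Emit:
move_arm(increments=[{"offset": [-0.0015,0.001,0.025],"turn": 0},{"offset": [0,0,0.025],"turn": 0},{"offset": [0,0,0.025],"turn": 0},{"offset": [0,0,0.02],"turn": 0},{"offset": [0,0,0.009],"turn": 0},{"offset": [0,0,0.005],"turn": 0},{"offset": [0,0,0],"turn": 0},{"offset": [0,0,0],"turn": 0},{"offset": [0,0,0],"turn": 0}])

```text
t: 10.05
position: [0.4593, -0.2169, 0.0585]
orientation: [0.614, 0.789, -0.0, 0.001]
contact_force: [0.0, -0.1, -0.2]
opening: 0.088
grasp_force: 0.0
```

Emit:
move_arm(increments=[{"offset": [0,0,0.0015],"turn": 0},{"offset": [0,0,0],"turn": 0},{"offset": [0,0,0],"turn": 0}])

```text
t: 10.3
position: [0.4586, -0.2165, 0.0563]
orientation: [0.614, 0.789, -0.0, 0.001]
contact_force: [0.4, -0.0, -0.8]
opening: 0.0879
grasp_force: 0.0
```

Emit:
move_arm(increments=[{"offset": [0,0,0],"turn": 0},{"offset": [0,0,0],"turn": 0},{"offset": [0,0,0],"turn": 0},{"offset": [0,0,0],"turn": 0},{"offset": [0,0,0],"turn": 0},{"offset": [0,0,0],"turn": 0},{"offset": [0,0,0],"turn": 0},{"offset": [0,0,0],"turn": 0}], hand=1, force=15)

```text
t: 10.97
position: [0.4583, -0.2162, 0.0557]
orientation: [0.614, 0.789, 0.0, 0.0]
contact_force: [0.6, 0.5, 0.5]
opening: 0.0471
grasp_force: 15.0
```

Emit:
move_arm(increments=[{"offset": [0,0,-0.004],"turn": 0},{"offset": [0,0,-0.008],"turn": 0},{"offset": [0,0,-0.01],"turn": 0},{"offset": [0,0,-0.01],"turn": 0},{"offset": [0,0,-0.01],"turn": 0},{"offset": [0,0,-0.015],"turn": 0},{"offset": [0,0,-0.02],"turn": 0},{"offset": [0,0,-0.015],"turn": 0},{"offset": [0,0,0],"turn": 0},{"offset": [0,0,0],"turn": 0}])

```text
t: 11.8
position: [0.459, -0.2168, 0.1491]
orientation: [0.614, 0.789, -0.0, 0.002]
contact_force: [-0.1, 1.0, -1.1]
opening: 0.0469
grasp_force: 15.0
```

```bash
python3 go.py .660 -.022 .147; python3 rim.py w4 .46 -.216 .052 .029;  python3 - <<'E'
from h import *
c=camera("scene");cv2.imwrite("pics/s4.png",c["color"][100:400,:400,::-1])
E
```

```text
t 11.8 pos [ 0.459  -0.2168  0.1491] yaw 14.25 delta [0.1393 0.2428 0.0022] min rows 6.7124624339409324
927 mid [ 0.4593 -0.2113] size [0.0573 0.0475] (array([ 0.45896756, -0.21560984]), np.float64(0.026640129039864766))
```

View pics/s4.png

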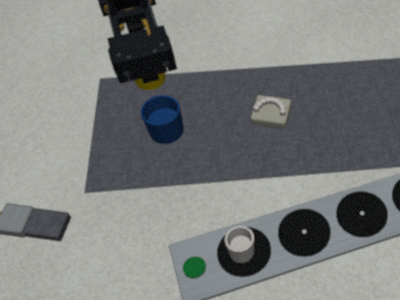

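Yellow is out and blue stands upright at crop (162,118). White is on its pad at crop (240,245). Next I'll carry yellow to pad 2.

Emit:
move_arm(increments=[{"offset": [0.0139,0.0243,0],"turn": 0},{"offset": [0.0139,0.0243,0],"turn": 0},{"offset": [0.0139,0.0243,0],"turn": 0},{"offset": [0.0139,0.0243,0],"turn": 0},{"offset": [0.0139,0.0243,0],"turn": 0},{"offset": [0.0139,0.0243,0],"turn": 0},{"offset": [0.0139,0.0243,0],"turn": 0},{"offset": [0.0139,0.0243,0],"turn": 0},{"offset": [0.0139,0.0243,0],"turn": 0},{"offset": [0.0139,0.0243,0],"turn": 0}])

```text
t: 12.73
position: [0.6595, -0.0204, 0.1456]
orientation: [0.614, 0.789, -0.001, -0.001]
contact_force: [-0.4, -1.0, -1.7]
opening: 0.0471
grasp_force: 15.0
```

Emit:
move_arm(increments=[{"offset": [0,0,0.02],"turn": 0},{"offset": [0,0,0.03],"turn": 0},{"offset": [0,0,0.03],"turn": 0},{"offset": [0,0,0.015],"turn": 0},{"offset": [0,0,0],"turn": 0},{"offset": [0,0,0],"turn": 0},{"offset": [0,0,0],"turn": 0},{"offset": [0,0,0],"turn": 0}])

```text
t: 13.4
position: [0.6612, -0.0222, 0.055]
orientation: [0.614, 0.789, 0.001, 0.002]
contact_force: [-0.6, -0.3, -0.9]
opening: 0.0468
grasp_force: 15.0
```

```bash
python3 go.py .660 -.022 .043
```

```text
t 13.4 pos [ 0.6612 -0.0222  0.055 ] yaw 14.22 delta [ 0.0006 -0.0012  0.012 ] min rows 0.2897881597314105
```

Emit:
move_arm(increments=[{"offset": [0,-0.0005,0.005],"turn": 0},{"offset": [0,0,0.004],"turn": 0},{"offset": [0,0,0.002],"turn": 0},{"offset": [0,0,0.001],"turn": 0},{"offset": [0,0,0],"turn": 0},{"offset": [0,0,0],"turn": 0},{"offset": [0,0,0],"turn": 0}])

```text
t: 13.98
position: [0.6595, -0.022, 0.0426]
orientation: [0.614, 0.789, 0.0, 0.0]
contact_force: [-4.6, 0.7, 9.4]
opening: 0.047
grasp_force: 15.0
```

Emit:
move_arm(increments=[{"offset": [0,0,-0.0005],"turn": 0},{"offset": [0,0,0],"turn": 0}])

```text
t: 14.15
position: [0.6595, -0.022, 0.0426]
orientation: [0.614, 0.789, 0.0, 0.0]
contact_force: [-3.4, 0.8, 7.3]
opening: 0.047
grasp_force: 15.0
```

Emit:
move_arm(increments=[{"offset": [0,0,0],"turn": 0},{"offset": [0,0,0],"turn": 0},{"offset": [0,0,0],"turn": 0},{"offset": [0,0,0],"turn": 0},{"offset": [0,0,0],"turn": 0},{"offset": [0,0,0],"turn": 0}], hand=-1)

```text
t: 14.65
position: [0.6591, -0.0218, 0.041]
orientation: [0.614, 0.789, -0.0, -0.0]
contact_force: [0.8, -0.6, 0.8]
opening: 0.0849
grasp_force: 0.0
```

Emit:
move_arm(increments=[{"offset": [0,0,-0.01],"turn": 0},{"offset": [0,0,-0.02],"turn": 0},{"offset": [0,0,-0.03],"turn": 0},{"offset": [0,0,-0.03],"turn": 0},{"offset": [0,0,-0.02],"turn": 0},{"offset": [0,0,0],"turn": 0}])

```text
t: 15.15
position: [0.6626, -0.0225, 0.1581]
orientation: [0.614, 0.789, 0.002, 0.005]
contact_force: [0.1, -0.4, 1.0]
opening: 0.088
grasp_force: 0.0
```

```bash
python3 go.py .4595 -.2156 .15
```

```text
t 15.15 pos [ 0.6626 -0.0225  0.1581] yaw 14.25 delta [-0.1372 -0.2444  0.0065] min rows 6.723206055144994
```

Emit:
move_arm(increments=[{"offset": [-0.0152,-0.027,0],"turn": 0},{"offset": [-0.0152,-0.027,0],"turn": 0},{"offset": [-0.0152,-0.027,0],"turn": 0},{"offset": [-0.0152,-0.027,0],"turn": 0},{"offset": [-0.0152,-0.027,0],"turn": 0},{"offset": [-0.0152,-0.027,0],"turn": 0},{"offset": [-0.0152,-0.027,0],"turn": 0},{"offset": [-0.0152,-0.027,0],"turn": 0},{"offset": [-0.0152,-0.027,0],"turn": 0},{"offset": [0,0,0],"turn": 0}])

```text
t: 15.98
position: [0.454, -0.2168, 0.1507]
orientation: [0.615, 0.788, -0.001, -0.001]
contact_force: [-0.5, 0.2, -0.6]
opening: 0.0877
grasp_force: 0.0
```

Emit:
move_arm(increments=[{"offset": [0,0,0],"turn": 0},{"offset": [0,0,0],"turn": 0},{"offset": [0,0,0],"turn": 0}])

```text
t: 16.23
position: [0.4579, -0.2135, 0.1511]
orientation: [0.614, 0.79, 0.0, -0.0]
contact_force: [0.4, 0.6, -0.0]
opening: 0.0879
grasp_force: 0.0
```

```bash
python3 rim.py w5 .46 -.216 .052 .029; python3 go.py .4595 -.2156 .028
python3 - <<'E'
from h import *
c=camera("top");P=cloud(c).reshape(-1,3)
for p,h in(((.6805,-.105),.053),((.66,-.022),.059)):
    q=P[(abs(P[:,2]-h)<.005)&(np.linalg.norm(P[:,:2]-p,axis=1)<.04)][:,:2];print(len(q),(q.max(0)+q.min(0))/2,np.ptp(q,axis=0))
E
```

```text
1505 mid [ 0.4592 -0.2162] size [0.0574 0.0573] (array([ 0.45901535, -0.21572127]), np.float64(0.026701787537399792))
t 16.2833 pos [ 0.458  -0.2134  0.1511] yaw 14.32 delta [-0.0026  0.0009  0.1231] min rows 2.9527751546716785
210 [ 0.68115934 -0.10887625] [0.03644113 0.03696644]
256 [ 0.65921003 -0.02442404] [0.04622341 0.04650794]
```

Emit:
move_arm(increments=[{"offset": [-0.002,0.001,0.025],"turn": 0},{"offset": [0,0,0.025],"turn": 0},{"offset": [0,0,0.025],"turn": 0},{"offset": [0,0,0.025],"turn": 0},{"offset": [0,0,0.018],"turn": 0},{"offset": [0,0,0.008],"turn": 0},{"offset": [0,0,0],"turn": 0},{"offset": [0,0,0],"turn": 0},{"offset": [0,0,0],"turn": 0}])

```text
t: 17.08
position: [0.4598, -0.2164, 0.0264]
orientation: [0.614, 0.789, -0.0, 0.001]
contact_force: [-0.4, -0.0, -0.3]
opening: 0.0883
grasp_force: 0.0
```

Emit:
move_arm(increments=[{"offset": [0,0,0],"turn": 0},{"offset": [0,0,0],"turn": 0},{"offset": [0,0,0],"turn": 0},{"offset": [0,0,0],"turn": 0},{"offset": [0,0,0],"turn": 0},{"offset": [0,0,0],"turn": 0},{"offset": [0,0,0],"turn": 0},{"offset": [0,0,0],"turn": 0}], hand=1, force=18)

```text
t: 17.75
position: [0.4588, -0.2161, 0.0256]
orientation: [0.614, 0.789, -0.0, 0.0]
contact_force: [-2.0, 0.9, 5.4]
opening: 0.0566
grasp_force: 17.8
```

Emit:
move_arm(increments=[{"offset": [0,0,-0.005],"turn": 0},{"offset": [0,0,-0.015],"turn": 0},{"offset": [0,0,-0.02],"turn": 0},{"offset": [0,0,-0.025],"turn": 0},{"offset": [0,0,-0.025],"turn": 0},{"offset": [0,0,-0.02],"turn": 0},{"offset": [0,0,-0.01],"turn": 0},{"offset": [0,0,0],"turn": 0},{"offset": [0,0,0],"turn": 0}])

```text
t: 18.5
position: [0.4585, -0.2158, 0.1448]
orientation: [0.614, 0.789, 0.0, -0.0]
contact_force: [-0.2, 0.6, -2.6]
opening: 0.0565
grasp_force: 18.0
```

```bash
python3 go.py .6397 .0605 .145
```

```text
t 18.5 pos [ 0.4585 -0.2158  0.1448] yaw 14.24 delta [ 2.232e-01  2.436e-01 -2.000e-04] min rows 7.922727918582755
```

Emit:
move_arm(increments=[{"offset": [0.0223,0.0244,0],"turn": 0},{"offset": [0.0223,0.0244,0],"turn": 0},{"offset": [0.0223,0.0244,0],"turn": 0},{"offset": [0.0223,0.0244,0],"turn": 0},{"offset": [0.0223,0.0244,0],"turn": 0},{"offset": [0.0223,0.0244,0],"turn": 0},{"offset": [0.0223,0.0244,0],"turn": 0},{"offset": [0.0223,0.0244,0],"turn": 0},{"offset": [0.0223,0.0244,0],"turn": 0},{"offset": [0.0223,0.0244,0],"turn": 0}])

```text
t: 19.33
position: [0.6396, 0.0619, 0.1422]
orientation: [0.614, 0.789, -0.001, -0.002]
contact_force: [1.0, -0.9, -1.7]
opening: 0.0569
grasp_force: 18.0
```

Emit:
move_arm(increments=[{"offset": [0,0,0],"turn": 0},{"offset": [0,0,0.03],"turn": 0},{"offset": [0,0,0.03],"turn": 0},{"offset": [0,0,0.02],"turn": 0},{"offset": [0,0,0.01],"turn": 0},{"offset": [0,0,0],"turn": 0},{"offset": [0,0,0],"turn": 0},{"offset": [0,0,0],"turn": 0},{"offset": [0,0,0],"turn": 0}])

```text
t: 20.08
position: [0.6417, 0.06, 0.0571]
orientation: [0.614, 0.789, 0.001, 0.001]
contact_force: [-0.2, -0.2, -2.4]
opening: 0.0561
grasp_force: 18.0
```

```bash
python3 go.py .6397 .0605 .0386
```

```text
t 20.0833 pos [0.6417 0.06   0.0571] yaw 14.23 delta [ 0.001  -0.0019  0.0185] min rows 0.44561188833693827
```

Emit:
move_arm(increments=[{"offset": [0.001,-0.001,0.007],"turn": 0},{"offset": [0,0,0.006],"turn": 0},{"offset": [0,0,0.002],"turn": 0},{"offset": [0,0,0.001],"turn": 0},{"offset": [0,0,0],"turn": 0},{"offset": [0,0,0],"turn": 0},{"offset": [0,0,0],"turn": 0}])

```text
t: 20.67
position: [0.6394, 0.0609, 0.0393]
orientation: [0.614, 0.789, 0.0, 0.0]
contact_force: [0.3, -0.4, -2.0]
opening: 0.0565
grasp_force: 18.0
```

Emit:
move_arm(increments=[{"offset": [0,0,0.0007],"turn": 0},{"offset": [0,0,0],"turn": 0},{"offset": [0,0,0],"turn": 0}])

```text
t: 20.92
position: [0.6395, 0.0609, 0.0387]
orientation: [0.614, 0.789, 0.0, 0.0]
contact_force: [1.0, -0.4, -1.7]
opening: 0.0568
grasp_force: 18.0
```

Emit:
move_arm(increments=[{"offset": [0,0,0.0008],"turn": 0},{"offset": [0,0,0],"turn": 0},{"offset": [0,0,0],"turn": 0}])

```text
t: 21.17
position: [0.6395, 0.0609, 0.0386]
orientation: [0.614, 0.789, 0.0, 0.0]
contact_force: [-2.4, -0.4, 5.5]
opening: 0.057
grasp_force: 17.8
```

Blue has touched down. I'll release and go to red.

Emit:
move_arm(increments=[{"offset": [0,0,0],"turn": 0},{"offset": [0,0,0],"turn": 0},{"offset": [0,0,0],"turn": 0},{"offset": [0,0,0],"turn": 0},{"offset": [0,0,0],"turn": 0},{"offset": [0,0,0],"turn": 0}], hand=-1)

```text
t: 21.67
position: [0.6391, 0.061, 0.0375]
orientation: [0.614, 0.789, -0.0, -0.0]
contact_force: [0.2, -1.0, 0.0]
opening: 0.0882
grasp_force: 0.0
```

Emit:
move_arm(increments=[{"offset": [0,0,-0.01],"turn": 0},{"offset": [0,0,-0.02],"turn": 0},{"offset": [0,0,-0.03],"turn": 0},{"offset": [0,0,-0.03],"turn": 0},{"offset": [0,0,-0.03],"turn": 0},{"offset": [0,0,0],"turn": 0}])

```text
t: 22.17
position: [0.6433, 0.0608, 0.1661]
orientation: [0.614, 0.789, 0.003, 0.005]
contact_force: [1.5, 0.1, -0.6]
opening: 0.0885
grasp_force: 0.0
```

```bash
python3 go.py .4287 .2365 .16
```

```text
t 22.1667 pos [0.6433 0.0608 0.1661] yaw 14.25 delta [ 0.2232 -0.1648  0.0034] min rows 6.653155928176876
```

Emit:
move_arm(increments=[{"offset": [0.0248,-0.018,0],"turn": 0},{"offset": [0.0248,-0.018,0],"turn": 0},{"offset": [0.0248,-0.018,0],"turn": 0},{"offset": [0.0248,-0.018,0],"turn": 0},{"offset": [0.0248,-0.018,0],"turn": 0},{"offset": [0.0248,-0.018,0],"turn": 0},{"offset": [0.0248,-0.018,0],"turn": 0},{"offset": [0.0248,-0.018,0],"turn": 0},{"offset": [0.0248,-0.018,0],"turn": 0},{"offset": [0,0,0],"turn": 0}])

```text
t: 23.0
position: [0.4232, 0.2399, 0.1577]
orientation: [0.613, 0.79, -0.0, -0.001]
contact_force: [-0.2, 0.3, -0.6]
opening: 0.0885
grasp_force: 0.0
```

Emit:
move_arm(increments=[{"offset": [0,0,0],"turn": 0},{"offset": [0,0,0],"turn": 0},{"offset": [0,0,0],"turn": 0}])

```text
t: 23.25
position: [0.4282, 0.237, 0.1581]
orientation: [0.614, 0.789, 0.0, 0.0]
contact_force: [-0.5, -0.1, -0.5]
opening: 0.0877
grasp_force: 0.0
```

```bash
python3 rim.py w6 .4287 .2365 .058 .034; python3 go.py .4287 .2365 .031
```

```text
1807 mid [0.4279 0.2377] size [0.0674 0.0675] (array([0.42794087, 0.23834954]), np.float64(0.031686805700442223))
t 23.3 pos [0.4283 0.2368 0.158 ] yaw 14.17 delta [-0.0004  0.0003  0.127 ] min rows 3.044573975202962
```

Emit:
move_arm(increments=[{"offset": [0,-0.001,0.025],"turn": 0},{"offset": [0,0,0.025],"turn": 0},{"offset": [0,0,0.025],"turn": 0},{"offset": [0,0,0.015],"turn": 0},{"offset": [0,0,0],"turn": 0},{"offset": [0,0,0],"turn": 0},{"offset": [0,0,0],"turn": 0}])

```text
t: 23.88
position: [0.4275, 0.237, 0.0686]
orientation: [0.614, 0.789, 0.001, 0.0]
contact_force: [0.6, 0.5, 0.8]
opening: 0.088
grasp_force: 0.0
```

Emit:
move_arm(increments=[{"offset": [0.0005,0.0005,0.01],"turn": 0},{"offset": [0,0,0.015],"turn": 0},{"offset": [0,0,0.01],"turn": 0},{"offset": [0,0,0.003],"turn": 0},{"offset": [0,0,0],"turn": 0},{"offset": [0,0,0],"turn": 0},{"offset": [0,0,0],"turn": 0}])

```text
t: 24.47
position: [0.4272, 0.238, 0.0303]
orientation: [0.614, 0.789, 0.0, 0.0]
contact_force: [-0.3, -0.7, 0.7]
opening: 0.0883
grasp_force: 0.0
```

Emit:
move_arm(increments=[{"offset": [0,0,0],"turn": 0},{"offset": [0,0,0],"turn": 0},{"offset": [0,0,0],"turn": 0},{"offset": [0,0,0],"turn": 0},{"offset": [0,0,0],"turn": 0},{"offset": [0,0,0],"turn": 0},{"offset": [0,0,0],"turn": 0}], hand=1, force=20)

```text
t: 25.05
position: [0.427, 0.2379, 0.03]
orientation: [0.614, 0.789, 0.0, 0.0]
contact_force: [0.2, -0.1, 3.2]
opening: 0.0658
grasp_force: 19.9
```

Emit:
move_arm(increments=[{"offset": [0,0,-0.005],"turn": 0},{"offset": [0,0,-0.015],"turn": 0},{"offset": [0,0,-0.02],"turn": 0},{"offset": [0,0,-0.025],"turn": 0},{"offset": [0,0,-0.025],"turn": 0},{"offset": [0,0,-0.02],"turn": 0},{"offset": [0,0,-0.01],"turn": 0},{"offset": [0,0,0],"turn": 0},{"offset": [0,0,0],"turn": 0}])

```text
t: 25.8
position: [0.4263, 0.2377, 0.1493]
orientation: [0.614, 0.789, -0.0, -0.0]
contact_force: [-0.3, -0.2, -2.8]
opening: 0.0655
grasp_force: 20.0
```

```bash
python3 go.py .619 .143 .15
```

```text
t 25.8 pos [0.4263 0.2377 0.1493] yaw 14.24 delta [-0.1392  0.1635 -0.0008] min rows 5.148511889289609
```

Emit:
move_arm(increments=[{"offset": [-0.0139,0.0163,0],"turn": 0},{"offset": [-0.0139,0.0163,0],"turn": 0},{"offset": [-0.0139,0.0163,0],"turn": 0},{"offset": [-0.0139,0.0163,0],"turn": 0},{"offset": [-0.0139,0.0163,0],"turn": 0},{"offset": [-0.0139,0.0163,0],"turn": 0},{"offset": [-0.0139,0.0163,0],"turn": 0},{"offset": [-0.0139,0.0163,0],"turn": 0},{"offset": [-0.0139,0.0163,0],"turn": 0},{"offset": [-0.0139,0.0163,0],"turn": 0}])

```text
t: 26.63
position: [0.6181, 0.1425, 0.1465]
orientation: [0.614, 0.789, -0.002, -0.002]
contact_force: [0.2, -0.3, -1.8]
opening: 0.0658
grasp_force: 20.0
```

Emit:
move_arm(increments=[{"offset": [0,0,0],"turn": 0},{"offset": [0,0,0],"turn": 0},{"offset": [0,0,0.03],"turn": 0},{"offset": [0,0,0.03],"turn": 0},{"offset": [0,0,0.02],"turn": 0},{"offset": [0,0,0.01],"turn": 0},{"offset": [0,0,0],"turn": 0},{"offset": [0,0,0],"turn": 0},{"offset": [0,0,0],"turn": 0},{"offset": [0,0,0],"turn": 0}])

```text
t: 27.47
position: [0.6201, 0.1434, 0.0617]
orientation: [0.614, 0.789, 0.001, 0.001]
contact_force: [-0.2, 0.3, -1.9]
opening: 0.0655
grasp_force: 20.0
```

```bash
python3 go.py .619 .143 .043
```

```text
t 27.4667 pos [0.6201 0.1434 0.0617] yaw 14.25 delta [-0.0001 -0.0012  0.0187] min rows 0.4486821161924604
```

Emit:
move_arm(increments=[{"offset": [0,-0.0005,0.007],"turn": 0},{"offset": [0,0,0.006],"turn": 0},{"offset": [0,0,0.003],"turn": 0},{"offset": [0,0,0.001],"turn": 0},{"offset": [0,0,0],"turn": 0},{"offset": [0,0,0],"turn": 0},{"offset": [0,0,0],"turn": 0}])

```text
t: 28.05
position: [0.6181, 0.143, 0.043]
orientation: [0.614, 0.789, -0.0, -0.0]
contact_force: [-4.1, -0.6, 5.2]
opening: 0.0658
grasp_force: 19.9
```

Emit:
move_arm(increments=[{"offset": [0,0,0],"turn": 0},{"offset": [0,0,0],"turn": 0},{"offset": [0,0,0],"turn": 0},{"offset": [0,0,0],"turn": 0},{"offset": [0,0,0],"turn": 0},{"offset": [0,0,0],"turn": 0}], hand=-1)

```text
t: 28.55
position: [0.6184, 0.143, 0.0426]
orientation: [0.614, 0.789, 0.0, 0.0]
contact_force: [-0.5, -0.2, 0.7]
opening: 0.0881
grasp_force: 0.0
```

Emit:
move_arm(increments=[{"offset": [0,0,-0.01],"turn": 0},{"offset": [0,0,-0.02],"turn": 0},{"offset": [0,0,-0.03],"turn": 0},{"offset": [0,0,-0.03],"turn": 0},{"offset": [0,0,-0.03],"turn": 0},{"offset": [0,0,-0.03],"turn": 0},{"offset": [0.03,-0.03,0],"turn": 0},{"offset": [0.03,-0.03,0],"turn": 0},{"offset": [0.03,-0.03,0],"turn": 0},{"offset": [0.03,-0.03,0],"turn": 0}])

```text
t: 29.38
position: [0.4737, 0.2288, 0.1936]
orientation: [0.614, 0.789, 0.001, 0.0]
contact_force: [0.1, 0.6, 0.8]
opening: 0.0879
grasp_force: 0.0
```

Emit:
move_arm(increments=[{"offset": [0.03,-0.03,0],"turn": 0},{"offset": [0.03,-0.03,0],"turn": 0},{"offset": [0.03,-0.03,0],"turn": 0},{"offset": [0.03,0,0],"turn": 0},{"offset": [0,0,0],"turn": 0},{"offset": [0,0,0],"turn": 0},{"offset": [0,0,0],"turn": 0},{"offset": [0,0,0],"turn": 0}])

```text
t: 30.05
position: [0.3612, 0.3206, 0.193]
orientation: [0.614, 0.789, 0.0, 0.0]
contact_force: [-0.2, 1.0, 0.2]
opening: 0.0882
grasp_force: 0.0
```

```bash
python3 - <<'E'
from h import *
c=camera("top");cv2.imwrite("pics/topend.png",c["color"][:,:,::-1]);P=cloud(c).reshape(-1,3)
for p,h in(((.6791,-.1068),.053),((.6579,-.024),.059),((.6383,.0582),.065),((.6171,.1413),.071)):
    q=P[(abs(P[:,2]-h)<.005)&(np.linalg.norm(P[:,:2]-p,axis=1)<.045)][:,:2];m=(q.max(0)+q.min(0))/2;print(len(q),m-p,np.ptp(q,axis=0))
c=camera("scene");cv2.imwrite("pics/send.png",c["color"][:,:,::-1])
E
```

```text
209 [ 0.001916   -0.00207852] [0.03618836 0.03686529]
259 [ 0.00134728 -0.00048965] [0.04619224 0.04662317]
328 [0.00130005 0.00053795] [0.05739242 0.05637099]
408 [ 0.00091096 -0.00104723] [0.06727137 0.06661329]
```

View pics/send.png

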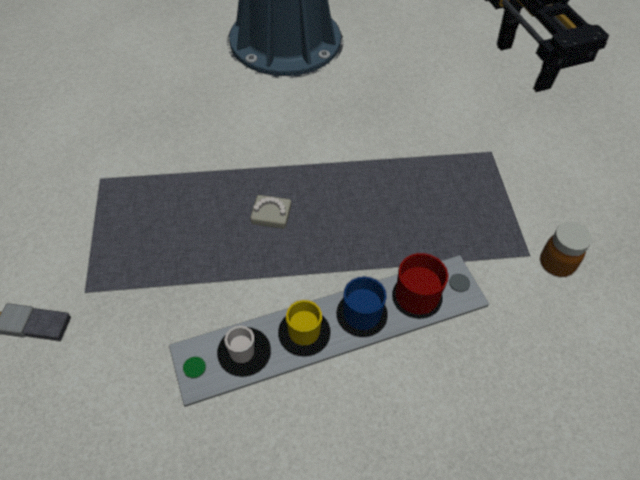

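All four cups stand upright on their pads: white (240,345), yellow (304,323), blue (365,305) and red (421,284). Each is within 3 mm of its pad centre. The model hasn't moved from (271,210).

```bash
python3 -c "
from bench import workorder
print(workorder.close_job())"
```

```text
the job is handed in; nothing more can be done
None
```

The job is handed in, with no verdict returned: white, yellow, blue and red stand upright in that order from the green dot, each measured within about 3 mm of its pad centre, and the plaster model was left in place.

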